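Press the cap mat onto a deep-well plate

TASK

The grey cap mat is only laid on the deep-well plate. Slide the plate along the bench into the press, between its guides and fully home against the back stop, then swing the press's lever down to its stop so that the mat is pushed down, and let the lever come back up. Leave the plate standing in the press and do not disturb the other things on the bench.

Things in the scene. Friction and masses are not known exactly. Their poses are not given: they have to be found in the camera images.
- press: Lengths in mm. Fixed white bench-top plate press. Origin on the bench under the centre of its seat; x across the lane (away from the operator), y the way a plate slides in, z up; turned up to 0.2 rad from world axes. Column y 46 to 116, x +-80, 200 high: its face at y=46 is the back stop. Hood x +-80, y -52 to 50, z 95 to 205. Steel platen 122 x 82 under the hood, underside z=64 when up
- seat (a point): Lengths in mm. Centre of the seat, on the bench; the press origin and axes. A plate fully home has its centre here or up to 4 past it in y, wholly under the hood; front (-y) and sides of the seat are open. Guides 12 high, 12 thick, 141 apart inside, from y -50 to 55, flaring to about 180 apart at y=-90
- plate: Lengths in mm. Loose white deep-well plate, 0.18-0.35 kg: foot 128 (x) x 85 (y) x 8 high, body 122 x 79 up to z=40, mat on top to z=46. Origin: centre of underside. Stands before the press mouth, 150 to 200 in -y of the seat, long side across the lane, up to 25 off the centre line, turned up to 0.2 rad from the press. Three times as high as the other plate
- mat (a joint): How far the grey cap mat (116 x 73 x 6 mm, with 24 dark round caps) has gone down into the plate, in m: 0 = 5 mm proud, 0.005 = fully down. A tight fit: takes some 10 N and stays where pushed. Full lever travel takes it to about 0.0045
- lever (a joint): Angle of the sprung lever, rad: 0 = up at rest (arms 50 deg above level, pointing to press +y), 1.13 = down at its stop (15 deg below level). Turns about press -x. It lowers the platen 22 mm in all and meets the mat at about 0.9. The spring brings it back up in under a second; pressing straight down on the bar takes 7 to 11 N all the way
- lever_grip (a point): Lengths in mm. Centre of the lever's black cross bar: round, 18 diameter, 200 long along press x, joining the two arms, 95 either side. At rest 194 in +y of the press origin and 285 high. Moves with the lever on a 170 radius about lever_hinge
- lever_hinge (a point): Lengths in mm. Point on the lever's axis, inside the column at press (0, 85, 155); the axis runs along press x
- tip_box: Lengths in mm. pipette-tip box, 85 x 120 x 60 high, bystander beyond the press. Origin at the centre of its underside
- shallow_plate: Lengths in mm. shallow microplate, 128 x 85 x only 14 high, no mat; bystander, not the one to press. Origin at the centre of its underside
- jar: Lengths in mm. brown glass jar, 56 diameter, 85 high, bystander beyond the press. Origin at the centre of its underside
- timer: Lengths in mm. small white box timer, 50 x 70 x 22 high, bystander on the robot's side of the lane. Origin at the centre of its underside
- slide_box: Lengths in mm. flat slide box, 50 x 85 x 30 high, bystander on the robot's side of the lane. Origin at the centre of its underside

How it is judged:
By the outcome, as a careful person would: the job done as asked, in the order asked, and still so for the second after the job is handed in, with the robot touching nothing.
It also fails if it takes over 64 s, if anything falls off the work surface, if the arm or the gripper's body presses on something with over 40 N, if the wrist force passes 120 N, or if a joint passes its speed limit or range.

ROBOT

A 7-joint arm with a two-finger parallel gripper is mounted at the origin on the work surface. World frame = base frame: x ahead of the robot, y to its left, z up, the work surface at z = 0. Lengths are in mm, angles in degrees, forces in N, time in s.
With the tool pointing down it reaches from about 425 to 875 mm from the base axis. Payload 4.7 kg.
Tool frame: the origin (TCP) lies midway between the tips of the shut fingers; the grasp point (between the pads) lies 19 mm behind it; z points along the fingers, y is the line along which they close (so a half turn about z gives the same grasp; the last joint's range is limited). The gripper opens to 85 mm and grips with 20 to 120 N. Pads are 22 mm wide; open, the fingers measure 114 mm over their backs; the gripper's body (76 mm by 85 mm) begins 54 mm behind the grasp point. The pads swing forward as they close: fully open they stand 13 mm farther back than shut.
Start: joints at [71.855, 18.392, -4.016, 83.108, 1.295, 78.541, -3.26], TCP at [211.1, -614.786, 231.349] pointing down, gripper open.
Joint ranges: [-163.93, 163.93], [-17.29, 119.83], [-79.2, 71.16], [3.27, 140.29], [-89.18, 269.18], [5.43, 117.66], [-154.24, 154.24]. Speed limits (degrees/s): [147.25, 147.25, 180, 180, 180, 180, 180].

INTERFACE

Orientations are given as a 3x3 rotation matrix whose columns are the frame's x, y, z axes.
In Python, from bench import state, imaging, job gives the robot as it stands.
- The arm moves only by the tool send_rows, never from a script. Its argument "moves" is a list that holds one entry, the list of rows, each a list of 7 numbers: the turn, a rotation vector about the world's x, y, z in degrees, then the shift along the world's x, y, z in mm, then the opening in per cent of the stroke, from 0 (shut) to 100 (fully open). In form: [[[wx, wy, wz, x, y, z, fingers], ...]]. A call has 1 to 10 rows; each row shifts and turns the commanded pose from where the row before left it; what a row does not reach is not made up. A row lasts 1/10 s, in which the tool goes at most 50 mm and 8.59 degrees, less where a joint would pass 70% of its speed; a pose out of reach is approached as far as the arm can. A call with a gripper value outside its range is refused whole. The fingers move at their own pace and stop on an object; the grip force is fixed at half the most. Time passes only in rows, so rows that do not move let the fingers close. It gives the time, the measured TCP pose, the force, the opening and the grip force at its end, in the units of the state.
- state(): the state, without advancing time (a new reading comes with each control period).
- imaging.grab_frame(name): name is "scene" or "top"; returns a dict with "img" (420x560x3 uint8, blue, green, red), "mtx" (3x3 intrinsics, pixels), "k1" (the pictures are not rectified: a ray, as slopes to the right and down, at radius r is drawn at 1 + k1 r^2 times it, then the intrinsics apply), "camera_from_world" (4x4, takes a point from world to camera coordinates). Camera axes: x right, y down, z forward; pixel columns grow to the right and rows downward; lengths in mm; the calibration is good to about 2 mm. A picture is of the moment at which its call begins. There is no depth.
- job.job_done(): hands the job in; it is judged then, once.
The state is a dict: "time": time; "qpos": joint angles; "dq": joint speeds; "effort": joint torques, N m; "eef_pos": TCP position; "eef_rot": TCP orientation; "ft_force": force on the tool from outside, world axes, zero at the start; "wrist_torque": the same for the moment, N m; "finger_gap": opening from 0.0 (shut) to 1.0 (fully open); "grip_force": force on a finger pad.
Only numpy, scipy, OpenCV 4.12 (cv2) and the standard library are available. Lean on these libraries where they do the work, as an engineer would, in place of code of your own. Each camera call takes 0.05 s, during which the arm holds its last target. There are 200 camera calls.

## Working session

There is one attempt and no reset: what is moved stays moved. The work goes in short steps, Python scripts to look and compute and a tool call to move; the robot and the scene stay as the last step left them, time stands still between calls to the robot, and variables do not carry over. Pictures are saved under pics/ and viewed, at most 10 in all, crops included, and the job is handed in when it is done.

Besides the shell and the picture viewer there is one more tool, called after "Emit:" as name([rows], argument=value, ...), one row to a line, values as JSON. send_rows: Moves the arm, as the interface text tells. Its arguments: {"type":"object","properties":{"moves":{"type":"array","items":{"type":"array","items":{"type":"array","items":{"type":"number"}}}}},"required":["moves"]}

```bash
mkdir -p pics; ls; python3 - <<'E'
from bench import state, imaging
import cv2,pickle
s=state(); print(s)
for n in("scene","top"):
    f=imaging.grab_frame(n); pickle.dump(f,open(f"pics/{n}0.pkl","wb"))
    cv2.imwrite(f"pics/{n}0.png",cv2.resize(f["img"],(800,600),interpolation=cv2.INTER_CUBIC))
    print(n,f["mtx"],f["k1"],f["camera_from_world"])
E
```

```text
pics
{'time': 0.0, 'qpos': array([71.85466677, 18.43821059, -4.01512661, 83.1770232 ,  1.29518917,
       78.54080346, -3.26063111]), 'dq': array([-0.05648876, -0.03137351, -0.05702004, -0.04384974,  0.05673403,
        0.02120923, -0.07774366]), 'effort': array([-8.33473587e-04, -4.93577564e+01, -3.82829122e-01, -3.14330542e+01,
        1.29758261e-02,  1.16282771e-02,  3.01743808e-05]), 'eef_pos': array([ 210.88384657, -614.25344609,  230.21448951]), 'eef_rot': array([[ 9.45778751e-01,  3.24810746e-01, -7.30391176e-04],
       [ 3.24811549e-01, -9.45777057e-01,  1.79350780e-03],
       [-1.08236610e-04, -1.93350106e-03, -9.99998125e-01]]), 'ft_force': array([-0.09431788,  0.51757461, -0.0281829 ]), 'wrist_torque': array([ 0.02073706, -0.01564182, -0.0306324 ]), 'grip_force': 0.0, 'finger_gap': 0.9982628308101652}
scene [[464.32822771   0.         278.50578102]
 [  0.         464.32822771 210.57351226]
 [  0.           0.           1.        ]] -0.1362452158187181 [[ 2.21327314e-01  9.75186405e-01  5.06905096e-03 -1.30547320e+02]
 [ 6.32482784e-01 -1.39587304e-01 -7.61892980e-01 -2.03069833e+02]
 [-7.42280101e-01  1.71833814e-01 -6.47683096e-01  1.62729521e+03]
 [ 0.00000000e+00  0.00000000e+00  0.00000000e+00  1.00000000e+00]]
top [[488.75163181   0.         277.49091135]
 [  0.         488.75163181 211.87642969]
 [  0.           0.           1.        ]] -0.13859462154203567 [[ 1.80550290e-03 -9.99950893e-01 -9.74429768e-03  1.29465911e+01]
 [-9.95486035e-01 -8.72621725e-04 -9.49041259e-02  6.09180233e+02]
 [ 9.48909624e-02  9.87166193e-03 -9.95438725e-01  1.29797748e+03]
 [ 0.00000000e+00  0.00000000e+00  0.00000000e+00  1.00000000e+00]]
```

View pics/scene0.png

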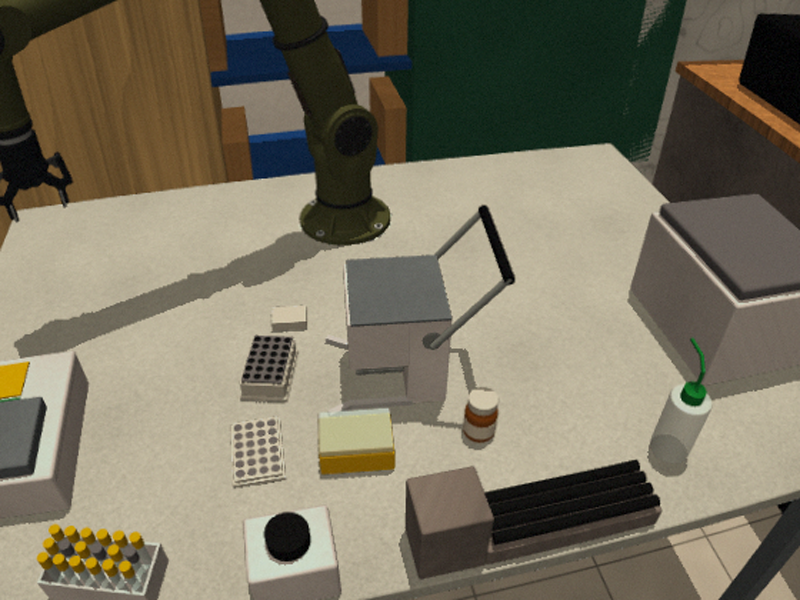

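View pics/top0.png

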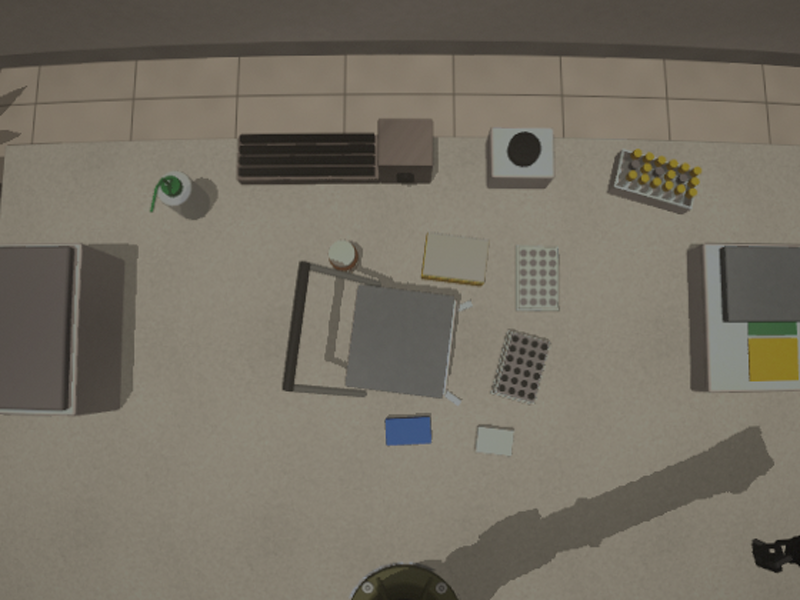

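The plate with dark caps is at about (521,366) in the top view, the press hood at (402,340) and the lever bar from (304,265) to (288,388). The press opening faces right (world -y). I'll enlarge this area.

```bash
python3 - <<'E'
import cv2,pickle
f=pickle.load(open("pics/top0.pkl","rb"))["img"]
cv2.imwrite("pics/c1.png",cv2.resize(f[170:320,190:390],(800,600),interpolation=cv2.INTER_CUBIC))
E
cat > h.py <<'E'
import numpy as np,cv2,pickle
def load(p): return pickle.load(open(p,"rb"))
def ray(f,u,v):
    # undistort by fixed point
    K=f["mtx"]; d=np.array([(u-K[0,2])/K[0,0],(v-K[1,2])/K[1,1]]); p=d.copy()
    for _ in range(30): p=d/(1+f["k1"]*(p@p))
    M=f["camera_from_world"]; R=M[:3,:3]
    return -R.T@M[:3,3], R.T@np.array([p[0],p[1],1])
def at_z(f,u,v,z):
    c,d=ray(f,u,v); return c+d*(z-c[2])/d[2]
def proj(f,P):
    M=f["camera_from_world"]; q=np.atleast_2d(P)@M[:3,:3].T+M[:3,3]; q=q[:,:2]/q[:,2:]
    q=q*(1+f["k1"]*(q**2).sum(1,keepdims=True)); K=f["mtx"]
    return q*[K[0,0],K[1,1]]+K[:2,2]
def frame(x,y,a):
    # press/plate style frame, angle a of local x from world x
    return lambda P: np.c_[np.array(P)[:,:2]@np.array([[np.cos(a),np.sin(a)],[-np.sin(a),np.cos(a)]])+[x,y],np.array(P)[:,2]]
E
```

```text
(no output)
```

View pics/c1.png

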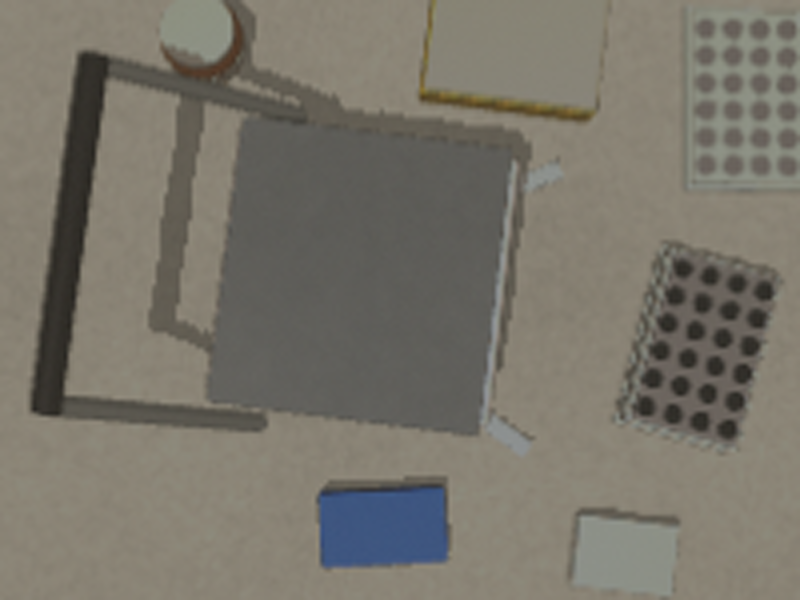

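In the crop, the hood and column top corners are at (244,113), (515,150), (482,435) and (207,402). The bar ends are at (92,55) and (47,412), and the outer cap centres at (684,268), (765,290), (727,429) and (645,407). The flare tips are at about (562,172) and (530,450).

```bash
cat > m1.py <<'E'
from h import *
from scipy.optimize import least_squares
f=load("pics/top0.pkl"); px=lambda L: np.array(L)/4+[189.6,169.6]
obj=[(80,116,200),(80,-52,205),(-80,-52,205),(-80,116,200),(100,194,285),(-100,194,285)]
im=px([(244,113),(515,150),(482,435),(207,402),(92,55),(47,412)])
r=least_squares(lambda p:(proj(f,frame(*p)(obj))-im).ravel(),[600,0,0])
print("press",r.x[:2],np.degrees(r.x[2]),r.fun.round(1))
W=np.array([at_z(f,*p,46)[:2] for p in px([(684,268),(765,290),(727,429),(645,407)])])
c=W.mean(0); e=W[0]+W[1]-W[2]-W[3]; a=np.arctan2(e[1],e[0])
print("plate",c,np.degrees(a))
A=r.x[2];R=np.array([[np.cos(A),np.sin(A)],[-np.sin(A),np.cos(A)]]); print("plate in press",R@(c-r.x[:2]),np.degrees(a-A))
P=frame(*r.x)
print(P([(0,194,285),(100,194,285),(-100,194,285),(0,85+170*np.cos(.262),155-170*np.sin(.262)),(0,-60,0)]).round(1))
for n,l,z in[("slide",[(320,490),(447,487),(447,562),(322,567)],30),("timer",[(580,512),(679,520),(672,596),(572,585)],22),("shallow",[(687,7),(687,190)],14),("tipbox",[(432,0),(420,100),(590,118),(610,0)],60),("jar",[(198,32)],85),("flare",[(562,172),(530,450)],12)]:
    print(n,np.array([at_z(f,*p,z)[:2] for p in px(l)]).round().tolist())
E
python3 m1.py
```

```text
press [526.6783375  -26.09888208] -6.890769347553318 [-1.5  2.6  1.3  1.7  1.7 -1.8 -0.9 -2.4  0.1 -0.6 -0.7  0.5]
plate [ 487.67028651 -222.6161483 ] -16.198502423564907
plate in press [ -15.14875133 -199.77782484] -9.30773307601159
[[550.  166.5 285. ]
 [649.2 154.5 285. ]
 [450.7 178.5 285. ]
 [556.6 221.3 111. ]
 [519.5 -85.7   0. ]]
slide [[393.0, 35.0], [395.0, -51.0], [345.0, -51.0], [342.0, 33.0]]
timer [[378.0, -141.0], [372.0, -208.0], [321.0, -203.0], [329.0, -135.0]]
shallow [[724.0, -219.0], [596.0, -217.0]]
tipbox [[720.0, -40.0], [652.0, -32.0], [640.0, -145.0], [720.0, -159.0]]
jar [[694.0, 114.0]]
flare [[609.0, -131.0], [419.0, -108.0]]
```

Emit:
send_rows([
  [[0,0,-2.6,18.5,39.1,0,45],[0,0,-2.6,18.5,39.1,0,45],[0,0,-2.6,18.5,39.1,0,45],[0,0,-2.6,18.5,39.1,0,45],[0,0,-2.6,18.5,39.1,0,45],[0,0,-2.6,18.5,39.1,0,45],[0,0,-2.6,18.5,39.1,0,45],[0,0,-2.6,18.5,39.1,0,45],[0,0,-2.6,18.5,39.1,0,45],[0,0,-2.6,18.5,39.1,0,45]],
])

```text
time: 1.1
eef_pos: [396.3, -222.0, 231.1]
eef_rot: [[0.992, -0.125, -0.0], [-0.125, -0.992, -0.0], [-0.0, 0.0, -1.0]]
ft_force: [1.5, 0.2, 0.1]
finger_gap: 0.449
grip_force: 0.0
```

Emit:
send_rows([
  [[0,0,0,0,0,-30,45],[0,0,0,0,0,-30,45],[0,0,0,0,0,-30,45],[0,0,0,0,0,-20,45],[0,0,0,0,0,0,45]],
])

```text
time: 1.6
eef_pos: [393.7, -222.3, 118.3]
eef_rot: [[0.992, -0.122, -0.006], [-0.122, -0.992, 0.004], [-0.006, -0.003, -1.0]]
ft_force: [-0.1, -1.1, -1.1]
finger_gap: 0.45
grip_force: 0.0
```

Emit:
send_rows([
  [[0,0,0,1,0,-25,45],[0,0,0,1,0,-25,45],[0,0,0,1,0,-25,45],[0,0,0,0,0,-18,45],[0,0,0,0,0,-10,45],[0,0,0,0,0,0,45]],
])

```text
time: 2.2
eef_pos: [398.8, -223.6, 18.0]
eef_rot: [[0.992, -0.123, -0.001], [-0.123, -0.992, 0.001], [-0.001, -0.001, -1.0]]
ft_force: [-0.4, 0.3, -1.2]
finger_gap: 0.451
grip_force: 0.0
```

```bash
python3 - <<'E'
from bench import state, imaging
import cv2,pickle
f=imaging.grab_frame("top"); pickle.dump(f,open("pics/top1.pkl","wb"))
cv2.imwrite("pics/c2.png",cv2.resize(f["img"][170:320,230:430],(800,600),interpolation=cv2.INTER_CUBIC))
print(state()["eef_pos"])
E
```

```text
[ 399.42102064 -223.97008713   18.83063566]
```

View pics/c2.png

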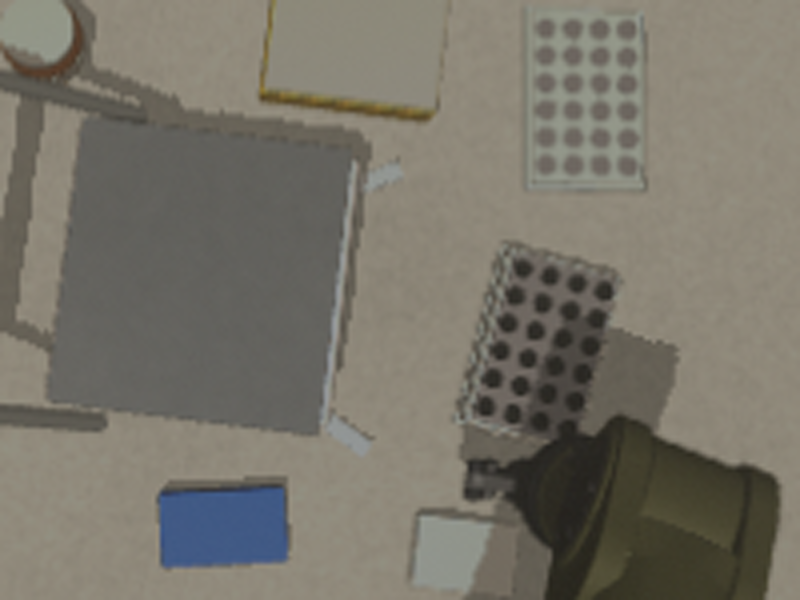

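The fingers stand at the plate's near side (about (480,478) in the crop), clear of the timer at (455,550). The plate hasn't moved. I'll push along press +x now.

Emit:
send_rows([
  [[0,0,0,0,0,-4,45],[0,0,0,4,-0.5,0,45],[0,0,0,4,-0.5,0,45],[0,0,0,4,-0.5,0,45],[0,0,0,4,-0.5,0,45],[0,0,0,4,-0.5,0,45],[0,0,0,4,-0.5,0,45],[0,0,0,2,-0.2,0,45],[0,0,0,0,0,0,45]],
])

```text
time: 3.15
eef_pos: [425.5, -226.9, 14.2]
eef_rot: [[0.992, -0.123, 0.0], [-0.123, -0.992, 0.0], [0.0, -0.0, -1.0]]
ft_force: [-2.0, 0.6, -0.3]
finger_gap: 0.452
grip_force: 0.5
```

```bash
cat > look.py <<'E'
import sys; from bench import state, imaging
from h import *
A=np.radians(-6.89); R=np.array([[np.cos(A),np.sin(A)],[-np.sin(A),np.cos(A)]]); O=[526.7,-26.1]
def caps(f):
    # dark round caps of the mat: blobs in a window, kept if they project to a 4x6 grid area
    g=cv2.cvtColor(f["img"],cv2.COLOR_BGR2GRAY); g=cv2.resize(g,None,fx=4,fy=4,interpolation=cv2.INTER_CUBIC)
    p=cv2.SimpleBlobDetector_Params(); p.filterByArea=True; p.minArea=120; p.maxArea=700; p.filterByCircularity=True; p.minCircularity=.6; p.filterByInertia=False; p.filterByConvexity=False; p.minDistBetweenBlobs=15; p.blobColor=0; p.maxThreshold=75; p.minThreshold=20;p.thresholdStep=5
    return [((k.pt[0]+.5)/4-.5,(k.pt[1]+.5)/4-.5) for k in cv2.SimpleBlobDetector_create(p).detect(g)]
if __name__=="__main__":
    f=imaging.grab_frame("top"); pickle.dump(f,open("pics/last.pkl","wb"))
    W=np.array([at_z(f,*c,46)[:2] for c in caps(f)]); W=W[(abs(W[:,0]-500)<130)&(W[:,1]<-80)&(W[:,1]>-330)]
    (c,sz,an)=cv2.minAreaRect(W.astype(np.float32)); print("n",len(W),"centre",c,"in press",R@(np.array(c)-O),"rect",sz,an,"(press -6.9)")
    s=state(); print("tcp press",R@(s["eef_pos"][:2]-O),s["eef_pos"][2],s["ft_force"].round(1))
E
python3 look.py
```

```text
n 22 centre (478.2124328613281, -218.55416870117188) in press [ -25.04991543 -196.88106297] rect (57.219818115234375, 134.35064697265625) 73.4892349243164 (press -6.9)
tcp press [ -76.32447137 -211.54131235] 14.233300902520906 [-1.2  0.3 -0.1]
```

```bash
python3 - <<'E'
from look import *
f=load("pics/last.pkl"); C=np.array(caps(f)); C=C[(C[:,0]>330)&(C[:,0]<400)&(C[:,1]>210)&(C[:,1]<300)]
im=cv2.resize(f["img"][170:320,230:430],(800,600),interpolation=cv2.INTER_CUBIC)
for c in C: cv2.circle(im,(int((c[0]-229.6)*4),int((c[1]-169.6)*4)),3,(0,0,255),-1)
cv2.imwrite("pics/c3.png",im)
E
```

```text
(no output)
```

View pics/c3.png

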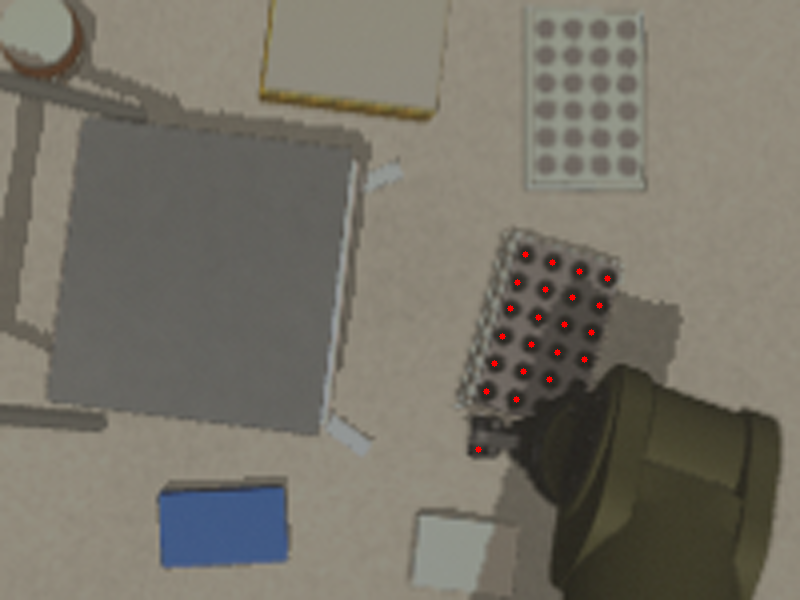

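The plate moved about 8 mm but kept its yaw, because only the front finger bore on it. It now sits about 6 mm off the lane centre. I'll square it with a wide two-finger push from behind with the tool tilted.

Emit:
send_rows([
  [[0,0,0,-8,1,0,45],[0,0,0,-8,1,0,45],[0,0,0,0,0,40,45],[0,0,0,0,0,40,45],[0,0,0,0,0,40,45],[0,0,0,0,0,40,45]],
])

```text
time: 3.8
eef_pos: [408.4, -224.8, 176.0]
eef_rot: [[0.992, -0.123, 0.001], [-0.123, -0.992, -0.001], [0.001, 0.001, -1.0]]
ft_force: [1.5, -0.9, -0.7]
finger_gap: 0.45
grip_force: 0.0
```

Emit:
send_rows([
  [[0,0,8,9,-13,0,100],[0,0,8,9,-13,0,100],[0,0,8,9,-13,0,100],[0,0,8,9,-13,0,100],[0,0,8,9,-13,0,100],[0,0,8,9,-13,0,100],[0,0,8,9,-13,0,100],[0,0,8,9,-13,0,100],[0,0,8,9,-13,0,100],[0,0,8,9,-13,0,100]],
])

```text
time: 4.8
eef_pos: [498.8, -355.5, 174.4]
eef_rot: [[0.288, 0.958, 0.0], [0.958, -0.288, -0.0], [-0.0, 0.0, -1.0]]
ft_force: [-0.1, 0.1, 0.1]
finger_gap: 1.0
grip_force: 0.0
```

```bash
python3 - <<'E'
from look import *
s=state(); print(s["qpos"].round(1)); print("tcp press",R@(s["eef_pos"][:2]-O),s["eef_pos"],s["eef_rot"].round(3))
E
```

```text
[ 54.3  17.6 -25.7  92.4   8.   71.8  10.4]
tcp press [  11.8485822  -330.41129097] [ 498.8256978  -355.54655618  174.36245651] [[ 0.288  0.958  0.   ]
 [ 0.958 -0.288 -0.   ]
 [-0.     0.    -1.   ]]
```

Emit:
send_rows([
  [[0,0,4.9,-7.5,1,0,100],[0,0,4.9,-7.5,1,0,100],[7.1,-0.86,0,0,0,0,100],[7.1,-0.86,0,0,0,0,100],[7.1,-0.86,0,0,0,0,100],[7.1,-0.86,0,0,0,0,100],[7.1,-0.86,0,0,0,0,100],[7.1,-0.86,0,0,0,0,100],[7.1,-0.86,0,0,0,0,100],[0,0,0,0,0,0,100]],
])

```text
time: 5.8
eef_pos: [480.8, -355.6, 168.4]
eef_rot: [[0.092, 0.991, 0.093], [0.631, -0.13, 0.765], [0.77, -0.012, -0.638]]
ft_force: [-1.5, -1.9, -0.9]
finger_gap: 1.005
grip_force: 0.0
```

```bash
python3 - <<'E'
from look import *
s=state(); print(s["qpos"].round(1)); print("tcp press",R@(s["eef_pos"][:2]-O),s["eef_pos"],s["eef_rot"].round(3))
E
python3 - <<'E'
import sys; sys.path.insert(0,'.')
from look import *
f=imaging.grab_frame("top"); C=np.array(caps(f)); C=C[(C[:,0]>330)&(C[:,0]<400)&(C[:,1]>210)&(C[:,1]<300)]
W=np.array([at_z(f,*c,46)[:2] for c in C]); c,sz,an=cv2.minAreaRect(W.astype(np.float32)); print(len(W),R@(np.array(c)-O),sz,an)
E
```

```text
[ 70.1  43.7 -28.2  72.5 -19.8 100.   37.7]
tcp press [  -6.01348247 -332.65651309] [ 480.82328285 -355.63276696  168.38609364] [[ 0.092  0.991  0.093]
 [ 0.631 -0.13   0.765]
 [ 0.77  -0.012 -0.638]]
24 [  -5.76677468 -200.1491596 ] (57.45024108886719, 94.99755096435547) 73.76080322265625
```

Emit:
send_rows([
  [[0,0,0,0,0,-40,100],[0,0,0,0,0,-40,100],[0,0,0,0,0,-40,100],[0,0,0,0,0,-30,100],[0,0,0,0,0,-8,100],[0,0,0,2.4,20,0,100],[0,0,0,2.4,20,0,100],[0,0,0,1.8,15,0,100],[0,0,0,0,0,0,100]],
])

```text
time: 6.75
eef_pos: [492.6, -295.4, 19.9]
eef_rot: [[0.077, 0.993, 0.091], [0.638, -0.119, 0.76], [0.766, -0.001, -0.643]]
ft_force: [0.4, 0.8, 0.6]
finger_gap: 1.002
grip_force: 0.0
```

Emit:
send_rows([
  [[0,0,0,1,8,0,100],[0,0,0,1,8,0,100],[0,0,0,1,8,0,100],[0,0,0,1,8,0,100],[0,0,0,1,8,0,100],[0,0,0,1,8,0,100],[0,0,0,1,8,0,100],[0,0,0,1,8,0,100],[0,0,0,0,0,0,100]],
])

```text
time: 7.65
eef_pos: [498.6, -232.1, 16.5]
eef_rot: [[0.082, 0.993, 0.09], [0.636, -0.122, 0.762], [0.768, -0.005, -0.641]]
ft_force: [0.6, 0.3, -0.2]
finger_gap: 0.994
grip_force: 0.0
```

```bash
cat > see.py <<'E'
from look import *
f=imaging.grab_frame("top"); pickle.dump(f,open("pics/last.pkl","wb"))
C=np.array(caps(f)); W=np.array([at_z(f,*c,46)[:2] for c in C]); L=(W-O)@R.T
C=C[(abs(L[:,0])<65)&(L[:,1]<-60)&(L[:,1]>-260)]; L=L[(abs(L[:,0])<65)&(L[:,1]<-60)&(L[:,1]>-260)]
c,sz,an=cv2.minAreaRect(L.astype(np.float32)); print(len(L),c,sz,an)
s=state(); print("tcp press",R@(s["eef_pos"][:2]-O),s["eef_pos"][2],s["ft_force"].round(1),s["time"])
cv2.imwrite("pics/c%d.png"%(s["time"]*100),cv2.resize(f["img"][170:320,230:430],(800,600),interpolation=cv2.INTER_CUBIC)); print("pics/c%d.png"%(s["time"]*100))
E
python3 see.py
```

```text
24 (-12.847354888916016, -174.53369140625) (57.38093185424805, 95.08269500732422) 89.8816146850586
tcp press [  -3.25207086 -208.42226559] 16.434484918141106 [-0.7 -0.4 -0.5] 7.7
pics/c770.png
```

The plate is now square to the press (0.1°), with its centre at (-12.8,-174.5) in the press frame. A diagonal push, with the contact sticking, should bring it onto the lane centre.

Emit:
send_rows([
  [[0,0,0,-0.6,-5,-5,100],[0,0,0,0.6,5,0,100],[0,0,0,2.4,5.8,0,100],[0,0,0,2.4,5.8,0,100],[0,0,0,2.4,5.8,0,100],[0,0,0,2.4,5.8,0,100],[0,0,0,2.4,5.8,0,100],[0,0,0,2.4,5.8,0,100],[0,0,0,2.4,5.8,0,100],[0,0,0,0,0,0,100]],
])

```text
time: 8.7
eef_pos: [516.0, -191.7, 11.8]
eef_rot: [[0.082, 0.992, 0.091], [0.636, -0.123, 0.762], [0.768, -0.004, -0.641]]
ft_force: [-0.2, -0.6, 0.5]
finger_gap: 0.997
grip_force: 0.0
```

```bash
python3 see.py
```

```text
24 (-1.2594718933105469, -132.401123046875) (57.12198257446289, 95.0701904296875) 89.81959533691406
tcp press [   9.14133477 -166.27316559] 11.833597139722126 [-0.1  0.1 -1. ] 8.75
pics/c875.png
```

Emit:
send_rows([
  [[0,0,0,-1,-8,0,100],[0,0,0,-9.4,1.1,0,100],[0,0,0,1,8,0,100],[0,0,0,1,8,0,100],[0,0,0,1,8,0,100],[0,0,0,1,8,0,100],[0,0,0,1,8,0,100],[0,0,0,1,8,0,100],[0,0,0,1,8,0,100],[0,0,0,0,0,0,100]],
])

```text
time: 9.75
eef_pos: [512.1, -142.1, 11.9]
eef_rot: [[0.082, 0.993, 0.091], [0.635, -0.122, 0.762], [0.768, -0.005, -0.641]]
ft_force: [0.4, -0.0, -0.4]
finger_gap: 1.002
grip_force: 0.0
```

```bash
python3 see.py
```

```text
18 (-0.41461181640625, -92.78642272949219) (38.297725677490234, 95.09676361083984) 89.83396911621094
tcp press [  -0.43884638 -117.69672639] 11.806633998705424 [-0.1 -0.1 -0.2] 9.8
pics/c980.png
```

The plate is on the lane centre (x -0.4) and square, and part of it is already under the hood. I'll keep pushing.

Emit:
send_rows([
  [[0,0,0,1,8,0,100],[0,0,0,1,8,0,100],[0,0,0,1,8,0,100],[0,0,0,1,8,0,100],[0,0,0,1,8,0,100],[0,0,0,1,8,0,100],[0,0,0,1,8,0,100],[0,0,0,1,8,0,100],[0,0,0,1,8,0,100]],
])

```text
time: 10.7
eef_pos: [521.2, -71.6, 11.3]
eef_rot: [[0.083, 0.992, 0.092], [0.637, -0.124, 0.761], [0.767, -0.004, -0.642]]
ft_force: [-0.4, -1.3, -0.6]
finger_gap: 1.003
grip_force: 0.9
```

Emit:
send_rows([
  [[0,0,0,0.4,3,0,100],[0,0,0,0.4,3,0,100],[0,0,0,0.4,3,0,100],[0,0,0,0.4,3,0,100],[0,0,0,0,0,0,100]],
])

```text
time: 11.2
eef_pos: [522.9, -59.9, 11.5]
eef_rot: [[0.083, 0.992, 0.093], [0.636, -0.124, 0.761], [0.767, -0.004, -0.642]]
ft_force: [0.7, -0.9, -0.2]
finger_gap: 1.004
grip_force: 0.4
```

```bash
python3 see.py
```

```text
0 (0.0, 0.0) (0.0, 0.0) 0.0
tcp press [  0.24251669 -34.0075973 ] 11.452583757253088 [ 0.8 -0.5 -0.2] 11.25
pics/c1125.png
```

Not at the stop yet, about 4 mm to go. I'll advance in small steps and watch the force.

Emit:
send_rows([
  [[0,0,0,0.2,1.5,0,100],[0,0,0,0.2,1.5,0,100],[0,0,0,0,0,0,100]],
])

```text
time: 11.55
eef_pos: [523.3, -57.3, 11.4]
eef_rot: [[0.083, 0.992, 0.093], [0.637, -0.124, 0.761], [0.767, -0.004, -0.642]]
ft_force: [-0.5, -1.9, 0.8]
finger_gap: 1.0
grip_force: 1.1
```

Emit:
send_rows([
  [[0,0,0,0.2,1.5,0,100],[0,0,0,0,0,0,100]],
])

```text
time: 11.75
eef_pos: [523.5, -56.1, 11.4]
eef_rot: [[0.083, 0.992, 0.093], [0.637, -0.125, 0.761], [0.766, -0.004, -0.642]]
ft_force: [0.1, -3.5, 1.8]
finger_gap: 1.002
grip_force: 1.8
```

Emit:
send_rows([
  [[0,0,0,0.2,1.5,0,100],[0,0,0,0,0,0,100]],
])

```text
time: 11.95
eef_pos: [523.6, -56.0, 11.3]
eef_rot: [[0.084, 0.992, 0.093], [0.638, -0.125, 0.76], [0.766, -0.004, -0.643]]
ft_force: [-1.5, -7.9, 4.1]
finger_gap: 1.003
grip_force: 3.8
```

The force rises with no further movement at TCP y = -30, which is where the stop should be. One more nudge, then back off, lift and untilt.

Emit:
send_rows([
  [[0,0,0,0.2,1.5,0,100],[0,0,0,0.1,1,0,100],[0,0,0,0,0,0,100]],
])

```text
time: 12.25
eef_pos: [523.8, -55.9, 11.2]
eef_rot: [[0.084, 0.992, 0.094], [0.64, -0.126, 0.758], [0.764, -0.004, -0.645]]
ft_force: [-4.5, -14.3, 8.5]
finger_gap: 1.001
grip_force: 7.1
```

Emit:
send_rows([
  [[0,0,0,-1.2,-10,0,100],[0,0,0,-4.8,-40,0,100],[0,0,0,-4.8,-40,0,50],[0,0,0,-4.8,-40,20,0],[0,0,0,0,0,50,0],[0,0,0,0,0,50,0],[0,0,0,0,0,50,0],[0,0,0,0,0,50,0]],
])

```text
time: 13.05
eef_pos: [507.7, -180.4, 232.9]
eef_rot: [[0.083, 0.992, 0.09], [0.635, -0.122, 0.763], [0.768, -0.006, -0.641]]
ft_force: [0.8, 0.1, 0.7]
finger_gap: 0.001
grip_force: 0.0
```

```bash
python3 - <<'E'
from look import *
f=imaging.grab_frame("scene"); g=imaging.grab_frame("top"); pickle.dump(g,open("pics/t.pkl","wb")); pickle.dump(f,open("pics/s.pkl","wb"))
a=cv2.resize(f["img"][150:300,150:350],(400,300),interpolation=cv2.INTER_CUBIC); a=cv2.resize(f["img"][170:300,200:360],(800,600),interpolation=cv2.INTER_CUBIC)
cv2.imwrite("pics/home.png",a)
s=state(); print(s["qpos"].round(1),s["eef_pos"],s["eef_rot"].round(3),s["time"])
E
```

```text
[ 68.4  28.2 -35.8  89.  -27.8  91.8  30.9] [ 510.90324034 -181.16736418  237.8897592 ] [[ 0.075  0.993  0.096]
 [ 0.64  -0.122  0.758]
 [ 0.764  0.005 -0.645]] 13.15
```

View pics/home.png

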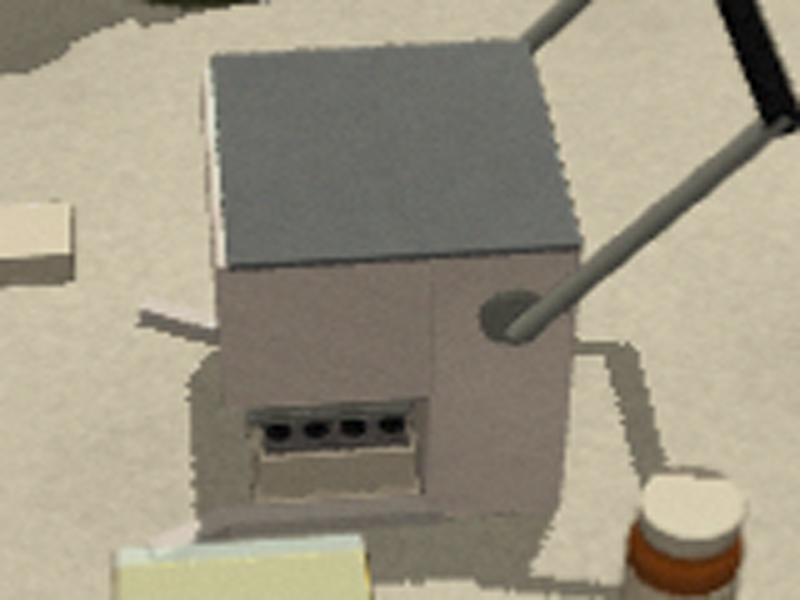

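Through the side window (about (335,450)) the plate stands home, with its caps under the hood and its front against the column at about (420,450). Now to the lever: untilt, rise and go above the bar.

Emit:
send_rows([
  [[-7.1,0.86,0,0,0,14,0],[-7.1,0.86,0,0,0,14,0],[-7.1,0.86,0,0,0,14,0],[-7.1,0.86,0,0,0,14,0],[-7.1,0.86,0,0,0,14,0],[-7.1,0.86,0,0,0,14,0],[-7.1,0.86,0,0,0,14,0],[0,0,0,0,0,0,0]],
])

```text
time: 13.95
eef_pos: [510.2, -175.3, 331.6]
eef_rot: [[0.115, 0.993, 0.003], [0.993, -0.115, -0.002], [-0.001, 0.004, -1.0]]
ft_force: [1.1, 2.3, 0.0]
finger_gap: 0.0
grip_force: 0.0
```

Emit:
send_rows([
  [[0,0,0,4.5,38,0,0],[0,0,0,4.5,38,0,0],[0,0,0,4.5,38,0,0],[0,0,0,4.5,38,0,0],[0,0,0,4.5,38,0,0],[0,0,0,4.5,38,0,0],[0,0,0,4.5,38,0,0],[0,0,0,4.5,38,0,0],[0,0,0,4.5,38,0,0],[0,0,0,0,0,0,0]],
])

```text
time: 14.95
eef_pos: [546.9, 165.9, 327.0]
eef_rot: [[0.117, 0.993, -0.006], [0.993, -0.117, 0.006], [0.006, -0.007, -1.0]]
ft_force: [-0.7, 0.8, 0.7]
finger_gap: 0.004
grip_force: 0.0
```

Emit:
send_rows([
  [[0,0,0,2,0,-15,0],[0,0,0,0,0,-12,0],[0,0,0,0,0,-5,0],[0,0,0,0,0,0,0]],
])

```text
time: 15.35
eef_pos: [550.4, 158.1, 295.6]
eef_rot: [[0.129, 0.992, -0.003], [0.992, -0.129, -0.001], [-0.001, -0.003, -1.0]]
ft_force: [-0.1, -0.1, 0.5]
finger_gap: -0.001
grip_force: 0.0
```

```bash
python3 - <<'E'
from look import *
f=imaging.grab_frame("scene")
cv2.imwrite("pics/lev.png",cv2.resize(f["img"][90:240,260:460],(800,600),interpolation=cv2.INTER_CUBIC))
s=state(); print(s["eef_pos"],R@(s["eef_pos"][:2]-O),s["ft_force"].round(1))
E
```

```text
[550.60930667 158.7436147  296.60603104] [  1.56214113 186.37697431] [ 0.  -0.2 -0.2]
```

View pics/lev.png

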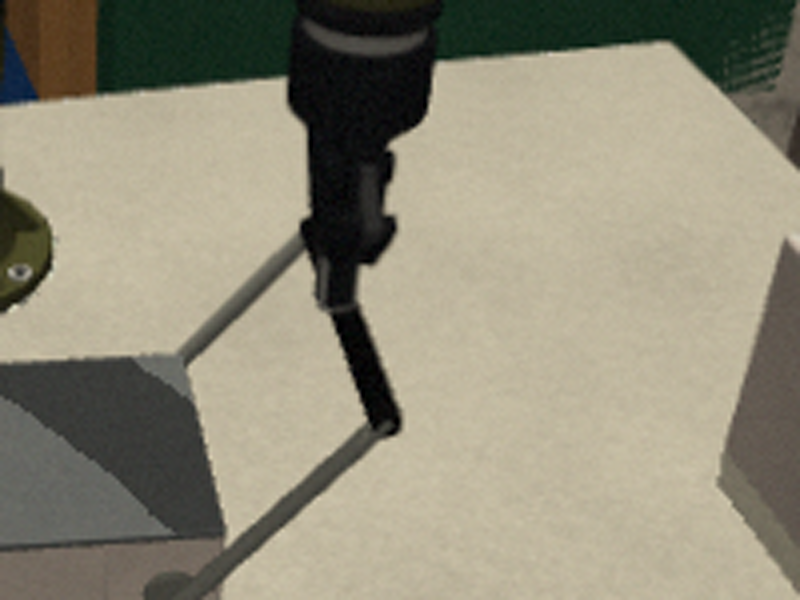

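The shut fingertips (337,308) are just above the middle of the bar, about 8 mm toward the press. I'll shift them and start down the arc.

Emit:
send_rows([
  [[0,0,0,1,9,0,0],[0,0,0,0,0,0,0],[0,0,0,0,0,-4,0],[0,0,0,1.3,10.8,-10,0],[0,0,0,1.2,9.9,-10.9,0],[0,0,0,0,0,0,0]],
])

```text
time: 16.0
eef_pos: [554.7, 192.4, 273.0]
eef_rot: [[0.123, 0.992, 0.003], [0.992, -0.123, 0.003], [0.003, 0.002, -1.0]]
ft_force: [-1.4, 2.3, 5.9]
finger_gap: -0.005
grip_force: 3.4
```

```bash
cat > st.py <<'E'
from look import *
s=state(); p=R@(s["eef_pos"][:2]-O); z=s["eef_pos"][2]; print(p.round(1),z.round(1),s["ft_force"].round(1),s["time"],"phi if on top",np.degrees(np.arcsin(min(1,(z-9-155)/170))), "bar y there",85+np.sqrt(170**2-(z-164)**2))
E
python3 st.py
```

```text
[  1.5 220.3] 273.0 [-1.4  2.3  5.9] 16.0 phi if on top 39.85822629921263 bar y there 215.49754565485568
```

Emit:
send_rows([
  [[0,0,0,0.8,6.5,-11.8,0],[0,0,0,0.7,6,-12.5,0],[0,0,0,0.7,5.8,-13.2,0],[0,0,0,0.7,5.6,-13.7,0],[0,0,0,0,0,0,0]],
])

```text
time: 16.5
eef_pos: [557.4, 218.0, 222.5]
eef_rot: [[0.123, 0.992, 0.003], [0.992, -0.123, 0.006], [0.006, 0.002, -1.0]]
ft_force: [0.2, 6.9, 8.9]
finger_gap: -0.001
grip_force: 4.1
```

```bash
python3 st.py
```

```text
[  1.2 246.1] 222.5 [0.2 6.9 8.9] 16.5 phi if on top 20.112844747246704 bar y there 244.63292158438065
```

Emit:
send_rows([
  [[0,0,0,0.5,4,-14.1,0],[0,0,0,0.4,3,-14.5,0],[0,0,0,0.2,2,-14.7,0],[0,0,0,0,0.5,-14.8,0],[0,0,0,0,0,0,0]],
])

```text
time: 17.0
eef_pos: [558.5, 226.1, 163.7]
eef_rot: [[0.124, 0.992, 0.002], [0.992, -0.124, 0.004], [0.004, 0.001, -1.0]]
ft_force: [0.4, 3.6, 7.9]
finger_gap: 0.003
grip_force: 3.7
```

```bash
python3 st.py
```

```text
[  1.3 254.2] 163.7 [0.4 3.6 7.9] 17.0 phi if on top -0.107243586399092 bar y there 254.9997022058293
```

Now at lever angle about 0.87. Next is the mat-pressing part, down to the stop.

Emit:
send_rows([
  [[0,0,0,0,-0.6,-10,0],[0,0,0,0,-1,-10,0],[0,0,0,0,-1.2,-9,0],[0,0,0,0,-1.5,-8,0],[0,0,0,0,0,0,0]],
])

```text
time: 17.5
eef_pos: [558.4, 222.4, 127.6]
eef_rot: [[0.124, 0.992, 0.002], [0.992, -0.124, 0.005], [0.005, 0.001, -1.0]]
ft_force: [-1.1, 4.7, 8.0]
finger_gap: 0.001
grip_force: 3.9
```

Emit:
send_rows([
  [[0,0,0,0,-0.8,-4,0],[0,0,0,0,-0.4,-2,0],[0,0,0,0,0,0,0]],
])

```text
time: 17.8
eef_pos: [558.3, 221.5, 122.3]
eef_rot: [[0.124, 0.992, 0.002], [0.992, -0.124, 0.005], [0.005, 0.001, -1.0]]
ft_force: [-2.4, 5.3, 8.0]
finger_gap: 0.001
grip_force: 4.0
```

```bash
python3 st.py
```

```text
[  1.7 249.6] 122.3 [-2.4  5.3  8. ] 17.8 phi if on top -14.21035031869513 bar y there 249.7981733999304
```

Emit:
send_rows([
  [[0,0,0,0,-0.4,-2,0],[0,0,0,0,0,0,0]],
])

```text
time: 18.0
eef_pos: [558.2, 221.2, 120.6]
eef_rot: [[0.124, 0.992, 0.002], [0.992, -0.124, 0.005], [0.005, 0.001, -1.0]]
ft_force: [-3.0, 4.2, 8.0]
finger_gap: 0.0
grip_force: 4.6
```

Emit:
send_rows([
  [[0,0,0,0,0,-2,0],[0,0,0,0,0,0,0]],
])

```text
time: 18.2
eef_pos: [558.3, 221.1, 120.2]
eef_rot: [[0.124, 0.992, 0.002], [0.992, -0.124, 0.004], [0.004, 0.002, -1.0]]
ft_force: [-4.9, 4.2, 18.8]
finger_gap: -0.002
grip_force: 9.0
```

Emit:
send_rows([
  [[0,0,0,0,0,-2,0],[0,0,0,0,0,0,0]],
])

```text
time: 18.4
eef_pos: [558.4, 221.1, 119.7]
eef_rot: [[0.124, 0.992, 0.003], [0.992, -0.124, 0.003], [0.003, 0.003, -1.0]]
ft_force: [-8.6, -0.3, 26.3]
finger_gap: -0.001
grip_force: 13.5
```

The force jumped from 8 to 26 N with no travel, so the lever is at its stop. Follow the arc back up.

Emit:
send_rows([
  [[0,0,0,0,0,0,0],[0,0,0,0.4,3.2,18,0],[0,0,0,0.2,2,14.7,0],[0,0,0,0,0.6,14.8,0],[0,0,0,0,-0.6,14.8,0],[0,0,0,-0.2,-2,14.7,0],[0,0,0,-0.4,-3,14.5,0],[0,0,0,-0.5,-4.5,14.1,0],[0,0,0,-0.6,-5.6,13.7,0],[0,0,0,-0.8,-6.9,13.2,0]],
])

```text
time: 19.4
eef_pos: [556.5, 199.7, 247.6]
eef_rot: [[0.127, 0.992, 0.0], [0.992, -0.127, -0.0], [-0.0, 0.0, -1.0]]
ft_force: [-0.4, -1.7, 3.1]
finger_gap: 0.002
grip_force: 1.3
```

Emit:
send_rows([
  [[0,0,0,-0.9,-7.8,12.5,0],[0,0,0,-1.1,-9,11.8,0],[0,0,0,-1.2,-9.9,10.9,0],[0,0,0,-1.3,-10.8,12,0],[0,0,0,0,0,20,0],[0,0,0,0,0,40,0],[0,0,0,0,-40,30,0],[0,0,0,0,-45,0,0],[0,0,0,0,-45,0,0],[0,0,0,0,-45,0,0]],
])

```text
time: 20.4
eef_pos: [551.4, -13.4, 384.3]
eef_rot: [[0.125, 0.992, 0.001], [0.992, -0.125, 0.001], [0.001, 0.001, -1.0]]
ft_force: [1.2, -0.1, -0.5]
finger_gap: -0.002
grip_force: 0.0
```

Emit:
send_rows([
  [[0,0,0,-10,-45,0,0],[0,0,0,-10,-45,0,0],[0,0,0,-10,-45,0,0],[0,0,0,-10,-45,0,0],[0,0,0,-10,-45,0,0],[0,0,0,0,0,0,0],[0,0,0,0,0,0,0]],
])

```text
time: 21.1
eef_pos: [501.1, -238.1, 383.4]
eef_rot: [[0.129, 0.992, -0.0], [0.992, -0.129, 0.002], [0.002, -0.0, -1.0]]
ft_force: [0.4, 1.3, -0.4]
finger_gap: -0.002
grip_force: 0.0
```

```bash
python3 st.py; python3 - <<'E'
from look import *
f=imaging.grab_frame("scene"); g=imaging.grab_frame("top")
a=cv2.resize(f["img"][135:300,140:360],(640,480),interpolation=cv2.INTER_CUBIC)[:,:520]
a=cv2.resize(f["img"][140:300,200:370],(400,376),interpolation=cv2.INTER_CUBIC); b=cv2.resize(g["img"][160:330,180:400],(400,309),interpolation=cv2.INTER_CUBIC)
w=cv2.resize(f["img"][250:288,240:296],(400,271),interpolation=cv2.INTER_CUBIC)
im=np.zeros((600,800,3),np.uint8); im[:376,:400]=a; im[:309,400:]=b; im[310:581,400:]=w
cv2.imwrite("pics/end.png",im)
E
```

```text
[   0.  -213.6] 383.4 [ 0.4  1.3 -0.4] 21.1 phi if on top 90.0 bar y there nanst.py:2: RuntimeWarning: invalid value encountered in sqrt
  s=state(); p=R@(s["eef_pos"][:2]-O); z=s["eef_pos"][2]; print(p.round(1),z.round(1),s["ft_force"].round(1),s["time"],"phi if on top",np.degrees(np.arcsin(min(1,(z-9-155)/170))), "bar y there",85+np.sqrt(170**2-(z-164)**2))
```

View pics/end.png

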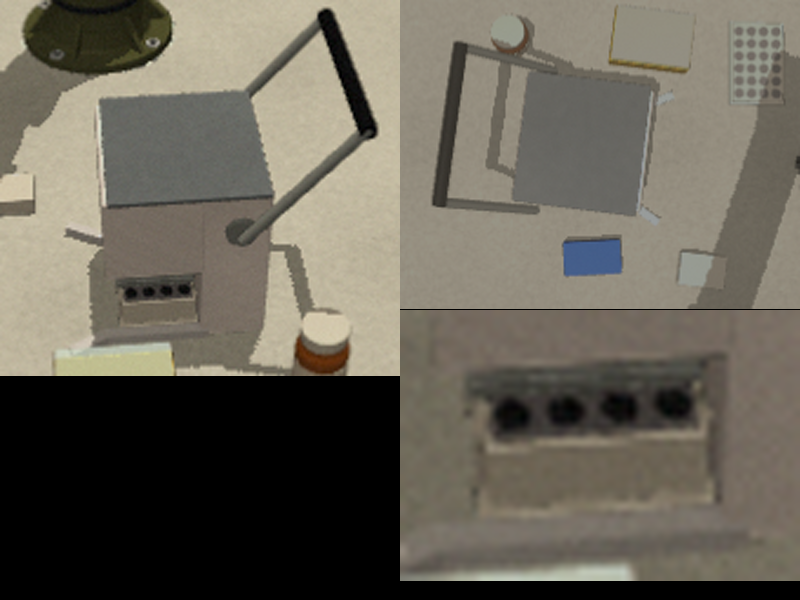

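The lever is back up (bar from (325,15) to (370,130)). The plate stands home in the side window with its mat down, the other things haven't moved and the arm is clear.

```bash
python3 -c "
from bench import job; print(job.job_done())"
```

```text
the job is handed in; nothing more can be done
None
```

I handed the job in at about 21 s: the plate is in the press against the back stop, and the lever went down to its stop and came back up. The mat looked down through the side window, and the other things on the bench hadn't moved. No verdict came back from the hand-in.

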